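# File a fired test rod in its flip-cap vial

### The arm

A 6-joint arm with a two-finger parallel gripper is mounted at the origin on the work surface. World frame = base frame: x ahead of the robot, y to its left, z up, the work surface at z = 0. Lengths are in m, angles in rad, forces in N, time in s.
With the tool pointing down it reaches from about 0.35 to 0.775 m from the base axis. Payload 7.3 kg.
Tool frame: the origin (TCP) lies on the front face of the gripper's body, between the roots of the fingers; the fingertips stand ahead of it and the grasp point (between the pads) lies 47 mm ahead of it (finger_overhang is the z of the fingertips in the tool frame, in m); z points along the fingers, y is the line along which they close (so a half turn about z gives the same grasp; the last joint's range is limited). The gripper opens to 92 mm and grips with 3 to 60 N. Pads are 19 mm wide; open, the fingers measure 130 mm over their backs; the gripper's body (75 mm by 190 mm) begins 47 mm behind the grasp point.
Start: joints at [1.014, 0.342, 1.524, -0, 1.275, -0.146], TCP at [0.21, 0.481, 0.292] pointing down, gripper open.
Joint ranges: [-2.53, 2.53], [-0.77, 2.02], [0.04, 2.7], [-1, 4.14], [0.28, 2.66], [-3.11, 3.11]. Speed limits (rad/s): [2.57, 2.57, 3.14, 3.14, 3.14, 3.14].

### API

Orientations are given as [roll, pitch, yaw] about the fixed x, y, z axes, in that order (R = Rz(yaw) Ry(pitch) Rx(roll)).
In Python, from cell import * gives the robot as it stands. The module is installed in compiled form; this text tells all that it offers.
- The arm moves only by the tool arm_command, never from a script. Its argument "series" is a list of rows, each an object of numbers: "x", "y", "z": the shift along the tool's x, y, z in mm; "rx", "ry", "rz": the turn, a rotation vector about the tool's x, y, z in degrees. A call has 1 to 20 rows; each row is the pose to reach, as a shift and turn from the pose commanded when the call began, along the tool's axes at that moment; what a row does not reach only later rows make up. A row lasts 1/10 s, in which the tool goes at most 50 mm and 8.59 degrees, less where a joint would pass 70% of its speed; a pose out of reach is approached as far as the arm can. A call with a gripper value outside its range is refused whole. "hand" is the finger opening in mm, from 0 to 91.8, set as the call begins (left out, the last holds). The fingers move at their own pace and stop on an object; "squeeze" is the grip in N (left out, the last holds). Time passes only in rows, so rows that repeat a pose let the fingers close. It gives the time, the measured TCP pose, the force, the opening and the grip force at its end, in the units of the state.
- observe(): the state, without advancing time (a new reading comes with each control period).
- read_camera(name): name is "side" or "top"; returns a dict with "pixels" (384x512x3 uint8, blue, green, red), "K" (3x3 intrinsics, pixels), "rvec" (rotation vector, rad) and "tvec" (3), from world to camera coordinates, as OpenCV has them. Camera axes: x right, y down, z forward; pixel columns grow to the right and rows downward; lengths in m; the calibration is good to about 2 mm. A picture is of the moment at which its call begins. There is no depth.
- hand_in(): hands the job in; it is judged then, once.
Trained networks look in a picture, given as the dict that the camera call returned (one of the last four; its "shot" number tells which), for a name from the list of things; names that differ only in an ending like _2 or _b are one class to them, and where a whole thing is asked for, a point or a joint stands for the part that bears it (a point fixed in the world has none). Each returns a list of dicts, best first, with "confidence" (0 to 1); they miss things now and then, are a little off and sometimes report something else, mostly with a low value. They report only what shows in the picture. A call takes as long as a camera call.
- boxes_of(picture, query): "point" ([x, y, z] in m, in world coordinates, good to about 4 mm: the middle of the surface that is visible of it).
- trace(picture, query): "pixels" (384x512 bool, what is visible of it).
- mark_of(picture, query): "point" ([x, y, z] in m, in world coordinates, good to about 4 mm: a listed point, or the origin of a listed thing).
The state is a dict: "time": time; "qpos": joint angles; "qvel": joint speeds; "joint_efforts": joint torques, N m; "tool_pos": TCP position; "tool_rot": TCP orientation; "contact_force": force on the tool from outside, world axes, zero at the start; "torque": the same for the moment, N m; "opening": finger opening in m; "grip_force": force on a finger pad.
Only numpy, scipy, OpenCV 4.12 (cv2) and the standard library are available. Lean on these libraries where they do the work, as an engineer would, in place of code of your own. Each camera call takes 0.05 s, during which the arm holds its last target. There are 200 camera calls.

### The job

Flick open the hinged cap of the tall vial in the rack, slide the long clay test rod from the drying block all the way down into that vial, and press its cap fully shut over it. Press shut the short vial that was left open too, so that the whole rack ends up closed, and press both caps home gently, by feel, for the hinges and rims are thin plastic; keep the other short vial shut throughout, and leave the short rod and everything else on the bench where they are.

Things in the scene. Friction and masses are not known exactly. Their poses are not given: they have to be found in the camera images.
- vial: tallest of three upright clear flip-cap vials held fast in a wooden rack (fixed; which of the three places varies). Tube 92 mm tall without cap, 24 mm across, bore 16 mm, inner floor 4 mm above its origin. Origin: centre of its underside, 10 mm above the table; z up, -x side: the cap lip (robot side), +x: the hinge. Vials stand 55 mm apart along y
- vial_mouth (a point): centre of the tall vial's rim, 92 mm above its origin, axes as the vial
- cap_hinge (a point): the hinge axis of the tall vial's cap: on the far (+x) side of the rim, 14 mm from the vial's axis; the axis runs along the vial's y. Fixed to the vial
- cap_lip (a point): point on the tall vial cap, mid thickness of its lip, 5 mm short of the free end, 42 mm from the hinge axis; moves with the cap. White plastic cap: disc 27 mm across, 5 mm thick, on the rim, with a flat lip 10 mm wide (y), 5 mm thick, standing out to -x, from 12 to 33 mm from the vial axis; free air under and beside the lip
- cap (a joint): opening angle of the tall vial's cap, 0 = fully shut, up to 2.2 rad = thrown right back; stiff hinge (about 0.05 N m of friction), stays where it is left; the lip swings up and over towards +x
- rod: the long fired-clay test rod, round, 13 mm in diameter, 84 mm long, loose, 30 g, standing upright in one of the two holes of the drying block, its lower 25 mm in the hole. Origin: centre of its lower end, z along the rod
- short_rod: a like rod only 58 mm long in the block's other hole; leave it there. Origin: centre of its lower end
- block: pale plaster drying block, fixed, 70 x 130 x 35 mm, two 15 mm wide holes 25 mm deep at 35 mm either side of the centre along its y. Origin: centre of its underside
- rack: wooden vial rack, fixed, 70 mm (x) by 190 mm (y), 60 mm high at its two ends. Origin: centre of its underside on the table
- short_vial_a: the short vial that was left open: 64 mm tall, 22 mm across, fixed in the rack 10 mm above the table. Its cap hinges at its rim, 13 mm to +x of its axis, like the tall one's; shut, the cap is a disc 25 mm across and 5 mm thick with a lip reaching 23 mm to -x of the vial's axis. Origin: centre of its underside, axes as the tall vial's
- short_vial_b: the other short vial, the same but shut; leave it
- cap_a (a joint): cap angle of short_vial_a, 0 = fully shut, up to 2.2 rad = thrown back; it starts open, the same stiff hinge as the tall one
- cap_b (a joint): cap angle of short_vial_b, 0 = shut
- mug: white mug, 76 mm across, 90 mm tall, bystander
- bowl: clay bowl, 110 mm across, 50 mm tall, bystander
- jar: glass jar, 60 mm across, 80 mm tall, bystander
- spatula: wooden spatula lying on the table, 200 mm long, bystander
- brush: brush lying on the table, 190 mm long, bystander

How it is judged:
On the way, in this order (a step that is already met when the one before it is completed fails the run):
1. the tall vial's cap is open (beyond 1.4 rad) (value of joint cap above 1.4 rad), for 0.1 s.
2. the long rod is right down inside the tall vial while its cap is still open (z of rod in the frame of vial between 0 and 0.01 m and horizontal distance between rod and vial below 0.006 m and angle between the z axis of rod and the z axis of vial, either way round below 0.12 rad and value of joint cap above 0.5 rad), for 0.2 s.
At the end, for the whole second after the job is handed in: The long rod stands at rest in the tall vial, its lower end less than 6 mm above the vial's inner floor, and the tall vial's cap is shut to within 0.06 rad, as are both short vials' caps (value of joint each of cap, cap_a, cap_b below 0.06 rad and z of rod in the frame of vial between 0 and 0.01 m and horizontal distance between rod and vial below 0.006 m and angle between the z axis of rod and the z axis of vial, either way round below 0.12 rad and linear speed of rod below 0.02 m/s); the robot touches nothing.
It fails at once if the shut short vial's cap is opened (beyond 0.25 rad) (value of joint cap_b above 0.25 rad).
It fails at once if a cap is pressed shut with over 60 N ((contact force between the fingers and vial above 60 N and value of joint cap below 0.06 rad and (z of rod in the frame of vial between 0 and 0.01 m and horizontal distance between rod and vial below 0.006 m and angle between the z axis of rod and the z axis of vial, either way round below 0.12 rad)) or (contact force between the fingers and short_vial_a above 60 N and value of joint cap_a below 0.06 rad)).
It fails at once if the short rod is moved more than 15 mm (distance of short_rod from where it was at the start of the episode above 0.015 m).
It fails at once if a bystander is moved more than 30 mm (distance of any of mug, bowl, jar, spatula, brush from where it was at the start of the episode above 0.03 m).
It also fails if it takes over 72 s, if anything falls off the work surface, if the arm or the gripper's body presses on something with over 40 N, if the wrist force passes 120 N, or if a joint passes its speed limit or range.

## Working session

There is one attempt and no reset: what is moved stays moved. The work goes in short steps, Python scripts to look and compute and a tool call to move; the robot and the scene stay as the last step left them, time stands still between calls to the robot, and variables do not carry over. Pictures are saved under pics/ and viewed, at most 10 in all, crops included, and the job is handed in when it is done.

Besides the shell and the picture viewer there is one more tool, called after "Request:" as name(argument=value, ...) on one line, values as JSON. arm_command: Moves the arm, as the interface text tells. Its arguments: {"type":"object","properties":{"series":{"type":"array"},"hand":{"type":"number"},"squeeze":{"type":"number"}},"required":["series"]}

```bash
mkdir -p pics
python3 - <<'E'
from cell import *
import cv2, numpy as np
s=observe(); print({k:np.round(v,3).tolist() for k,v in s.items()})
try: print(finger_overhang)
except Exception as e: print(e)
for c in ("side","top"):
    p=read_camera(c); cv2.imwrite(f"pics/{c}0.png",p["pixels"])
    R=cv2.Rodrigues(np.array(p["rvec"]))[0]; print(c,"cam pos",(-R.T@np.array(p["tvec"]).ravel()).round(3))
    for q in ["vial","vial_mouth","cap_hinge","cap_lip","rod","short_rod","block","rack","short_vial_a","short_vial_b","mug","bowl","jar","spatula","brush"]:
        print(c,q,[(np.round(d["point"],3).tolist(),round(d["confidence"],2)) for d in mark_of(p,q)][:3])
E
```

```text
{'time': 0.0, 'qpos': [1.014, 0.343, 1.525, 0.0, 1.275, -0.146], 'qvel': [-0.002, -0.001, 0.0, 0.0, 0.0, -0.0], 'joint_efforts': [-0.001, -43.125, -24.422, 0.072, 0.056, -0.0], 'tool_pos': [0.209, 0.481, 0.292], 'tool_rot': [-3.14, -0.0, 2.731], 'contact_force': [0.708, -0.18, -0.449], 'torque': [0.041, 0.019, 0.054], 'grip_force': 0.0, 'opening': 0.092}
0.0655
side cam pos [ 0.415 -1.052  0.799]
side vial [([0.533, 0.194, 0.007], 0.67), ([0.497, -0.109, 0.008], 0.54)]
side vial_mouth [([0.492, -0.112, 0.103], 0.75)]
side cap_hinge [([0.51, -0.108, 0.103], 0.57)]
side cap_lip [([0.464, -0.115, 0.107], 0.65)]
side rod [([0.559, 0.267, 0.009], 0.58)]
side short_rod [([0.739, 0.243, -0.003], 0.55), ([0.532, 0.195, 0.007], 0.41)]
side block [([0.543, 0.228, -0.003], 0.89), ([0.369, 0.417, -0.0], 0.18)]
side rack [([0.502, -0.167, -0.001], 0.84)]
side short_vial_a [([0.501, -0.163, 0.005], 0.76), ([0.515, -0.217, 0.009], 0.6)]
side short_vial_b [([0.501, -0.163, 0.005], 0.76), ([0.515, -0.217, 0.009], 0.6)]
side mug [([0.739, 0.242, -0.004], 0.68)]
side bowl [([0.778, 0.061, -0.003], 0.72
[... 274 characters left out ...]
01], 0.61)]
top cap_hinge [([0.506, -0.111, 0.099], 0.47)]
top cap_lip [([0.464, -0.118, 0.11], 0.41)]
top rod [([0.56, 0.262, 0.008], 0.42)]
top short_rod [([0.534, 0.198, 0.008], 0.38)]
top block [([0.545, 0.23, 0.004], 0.76)]
top rack [([0.504, -0.166, -0.0], 0.83), ([0.723, -0.349, 0.0], 0.2)]
top short_vial_a [([0.506, -0.166, 0.01], 0.58), ([0.515, -0.218, 0.007], 0.55)]
top short_vial_b [([0.506, -0.166, 0.01], 0.58), ([0.515, -0.218, 0.007], 0.55)]
top mug [([0.742, 0.239, 0.004], 0.98)]
top bowl [([0.776, 0.053, -0.001], 0.63)]
top jar [([0.721, -0.348, -0.002], 0.77)]
top spatula [([0.374, -0.41, -0.0], 0.73), ([0.461, -0.117, 0.11], 0.31)]
top brush [([0.369, 0.416, 0.002], 0.88)]
```

```bash
cd pics; python3 -c "
import cv2
s=cv2.imread('side0.png');cv2.imwrite('s0.png',cv2.resize(s[100:330,150:450],None,fx=2.6,fy=2.6,interpolation=2))
s=cv2.imread('top0.png');cv2.imwrite('t0.png',cv2.resize(s,None,fx=1.5,fy=1.5,interpolation=2))"
```

```text
(no output)
```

View pics/s0.png

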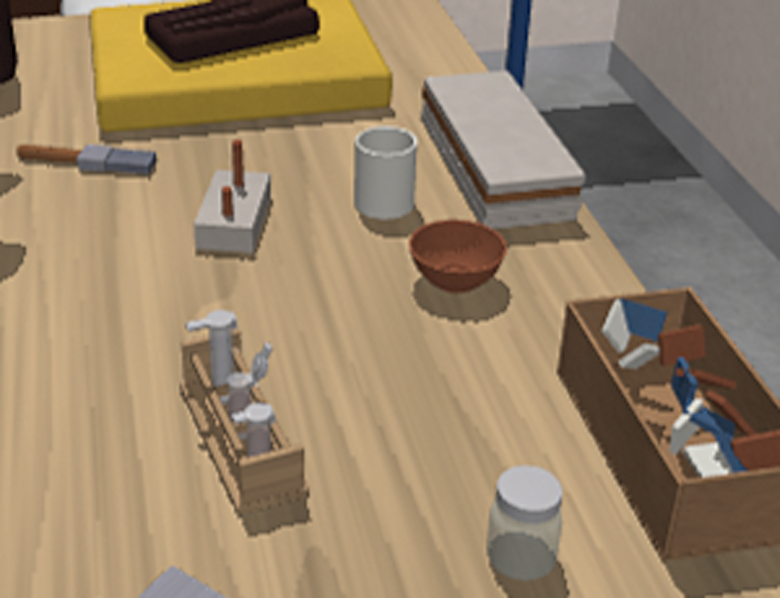

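View pics/t0.png

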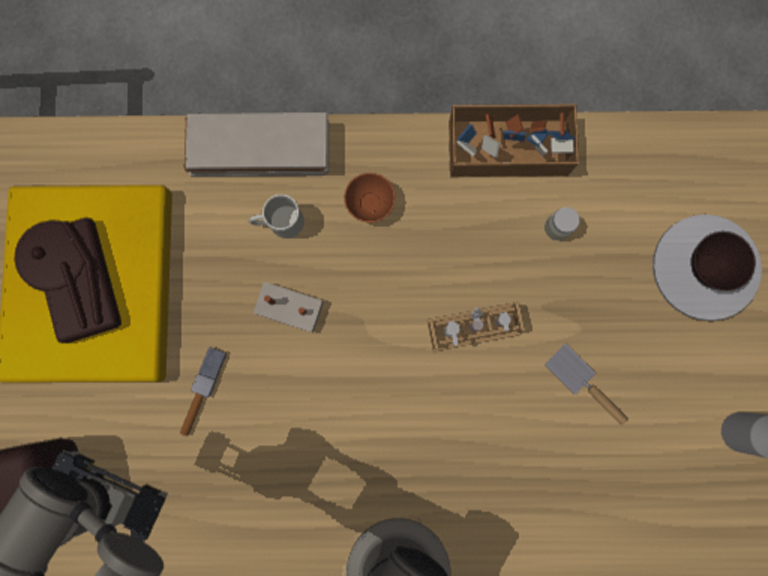

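The side view (crop) shows the tall vial, shut, at the block-side end of the rack (crop px 220,330). Next to it is the open short vial (cap up at 262,360), then the shut one (258,412). The long rod (238,165) is in the far hole of the block. The network points agree with this and with the listed heights. I'll average a few readings, then move.

```bash
cat > h.py <<'E'
from cell import *
import cv2, numpy as np
from scipy.spatial.transform import Rotation as Ro
def avg(q,n=5,cams=("side","top"),near=None,f=mark_of):
    out={}
    for c in cams:
        L=[]
        for _ in range(n):
            for d in f(read_camera(c),q):
                if near is None or np.linalg.norm(np.array(d["point"])-near)<.03: L.append(d["point"]);break
        if L: out[c]=np.median(L,0).round(4).tolist()+[len(L)]
    return out
def to(p,yaw=None):
    """shift (mm) and rz (deg) in tool axes to put TCP at p, pointing down with yaw"""
    s=observe(); R=Ro.from_euler("xyz",s["tool_rot"])
    d=R.inv().apply(np.array(p)-s["tool_pos"])*1000
    out=[d.round(1).tolist()]
    if yaw is not None: out.append(np.degrees((R.inv()*Ro.from_euler("xyz",[np.pi,0,yaw])).as_rotvec()).round(2).tolist())
    return out
def st():
    s=observe(); print({k:np.round(s[k],4).tolist() for k in ("time","tool_pos","tool_rot","contact_force","opening","grip_force")})
E
python3 - <<'E'
from h import *
P={}
for q,n in [("vial_mouth",[.491,-.111,.102]),("cap_lip",[.464,-.117,.105]),("short_vial_b",[.515,-.218,.01]),("short_vial_a",[.503,-.165,.01]),("rod",[.56,.264,.01]),("short_rod",[.533,.196,.01])]:
    P[q]=avg(q,4,near=np.array(n)); print(q,P[q])
p=read_camera("top"); print(p["K"])
print(observe()["time"])
E
```

```text
vial_mouth {'side': [0.4948, -0.1106, 0.1054, 2], 'top': [0.4906, -0.1106, 0.1004, 4]}
cap_lip {'side': [0.468, -0.1169, 0.106, 3], 'top': [0.4628, -0.1172, 0.1096, 4]}
short_vial_b {'side': [0.5126, -0.2176, 0.0083, 4], 'top': [0.5146, -0.2176, 0.0084, 4]}
short_vial_a {'side': [0.5001, -0.1624, 0.004, 4], 'top': [0.5048, -0.1652, 0.0087, 4]}
rod {'side': [0.5576, 0.2684, 0.0085, 3], 'top': [0.5571, 0.266, 0.0104, 3]}
short_rod {'side': [0.5338, 0.1952, 0.008, 4], 'top': [0.5303, 0.1982, 0.0072, 4]}
[[452.66685502   0.         255.5241182 ]
 [  0.         452.66685502 194.69381406]
 [  0.           0.           1.        ]]
6.45
```

Run:
```python
from h import *
print(to([.463,-.1165,.215],.205-np.pi))
```

```text
[[-471.0, -446.9, 77.2], [0.01, 0.0, -35.29]]
```

Request:
arm_command(series=[{"x": -471,"y": -447,"z": 0,"rz": -35.3},{"x": -471,"y": -447,"z": 0,"rz": -35.3},{"x": -471,"y": -447,"z": 0,"rz": -35.3},{"x": -471,"y": -447,"z": 0,"rz": -35.3},{"x": -471,"y": -447,"z": 0,"rz": -35.3},{"x": -471,"y": -447,"z": 0,"rz": -35.3},{"x": -471,"y": -447,"z": 0,"rz": -35.3},{"x": -471,"y": -447,"z": 0,"rz": -35.3},{"x": -471,"y": -447,"z": 0,"rz": -35.3},{"x": -471,"y": -447,"z": 0,"rz": -35.3},{"x": -471,"y": -447,"z": 0,"rz": -35.3},{"x": -471,"y": -447,"z": 0,"rz": -35.3},{"x": -471,"y": -447,"z": 0,"rz": -35.3},{"x": -471,"y": -447,"z": 0,"rz": -35.3},{"x": -471,"y": -447,"z": 40,"rz": -35.3},{"x": -471,"y": -447,"z": 77,"rz": -35.3},{"x": -471,"y": -447,"z": 77,"rz": -35.3},{"x": -471,"y": -447,"z": 77,"rz": -35.3}], hand=30)

```text
invalid input
```

Run:
```python
from h import *
st(); print(to([.463,-.1165,.163],.205-np.pi))
```

```text
{'time': 6.45, 'tool_pos': [0.2096, 0.4813, 0.2923], 'tool_rot': [3.1415, -0.0, 2.7307], 'contact_force': [-0.0257, 1.0713, -0.2031], 'opening': 0.0919, 'grip_force': 0.0}
[[-471.0, -446.9, 129.2], [0.01, 0.0, -35.29]]
```

Request:
arm_command(series=[{"x": -40,"y": -38,"z": 0,"rx": 0,"ry": 0,"rz": -5},{"x": -80,"y": -76,"z": 0,"rx": 0,"ry": 0,"rz": -10}], hand=30, squeeze=10)

```text
time: 6.65
tool_pos: [0.2485, 0.3886, 0.2918]
tool_rot: [-3.141, 0.0, 2.912]
contact_force: [1.6, 0.0, 0.7]
opening: 0.0801
grip_force: 0.0
```

Request:
arm_command(series=[{"x": -321,"y": -433,"z": 0,"rx": 0,"ry": 0,"rz": -25.3},{"x": -321,"y": -433,"z": 0,"rx": 0,"ry": 0,"rz": -25.3},{"x": -321,"y": -433,"z": 0,"rx": 0,"ry": 0,"rz": -25.3},{"x": -321,"y": -433,"z": 0,"rx": 0,"ry": 0,"rz": -25.3},{"x": -321,"y": -433,"z": 0,"rx": 0,"ry": 0,"rz": -25.3},{"x": -321,"y": -433,"z": 0,"rx": 0,"ry": 0,"rz": -25.3},{"x": -321,"y": -433,"z": 0,"rx": 0,"ry": 0,"rz": -25.3},{"x": -321,"y": -433,"z": 0,"rx": 0,"ry": 0,"rz": -25.3},{"x": -321,"y": -433,"z": 0,"rx": 0,"ry": 0,"rz": -25.3},{"x": -321,"y": -433,"z": 0,"rx": 0,"ry": 0,"rz": -25.3},{"x": -321,"y": -433,"z": 0,"rx": 0,"ry": 0,"rz": -25.3},{"x": -321,"y": -433,"z": 35,"rx": 0,"ry": 0,"rz": -25.3},{"x": -321,"y": -433,"z": 77,"rx": 0,"ry": 0,"rz": -25.3},{"x": -321,"y": -433,"z": 77,"rx": 0,"ry": 0,"rz": -25.3},{"x": -321,"y": -433,"z": 77,"rx": 0,"ry": 0,"rz": -25.3}], hand=30, squeeze=10)

```text
time: 8.15
tool_pos: [0.4593, -0.1067, 0.2157]
tool_rot: [3.141, -0.001, -2.936]
contact_force: [-0.7, -0.3, 0.9]
opening: 0.0303
grip_force: 0.0
```

Run:
```python
from h import *
st(); print(to([.463,-.1165,.163],.205-np.pi))
for c in ("side","top"):
    p=read_camera(c)
    R,t,K=p["rvec"],p["tvec"],p["K"]
    pt=lambda w: cv2.projectPoints(np.array([w],float),np.array(R),np.array(t),np.array(K),None)[0].ravel()
    u,v=pt([.48,-.12,.11]).astype(int); im=p["pixels"]
    im=cv2.resize(im[v-35:v+35,u-50:u+50],None,fx=8,fy=8,interpolation=2)
    cv2.imwrite(f"pics/{c}1.png",im)
    tip=observe()["tool_pos"]
    print(c,[((pt(w)-[u-50,v-35])*8).round() for w in ([.4915,-.1105,.107],[.464,-.116,.105],[tip[0],tip[1],tip[2]-.0655])])
```

```text
{'time': 8.15, 'tool_pos': [0.4593, -0.1067, 0.2157], 'tool_rot': [3.1408, -0.001, -2.9361], 'contact_force': [-0.7002, -0.2986, 0.9271], 'opening': 0.0303, 'grip_force': 0.0}
[[-1.7, -10.4, 52.7], [0.04, -0.05, 0.03]]
side [array([442., 267.]), array([355., 292.]), array([330., 153.])]
top [array([378., 255.]), array([394., 329.]), array([381., 333.])]
```

View pics/side1.png

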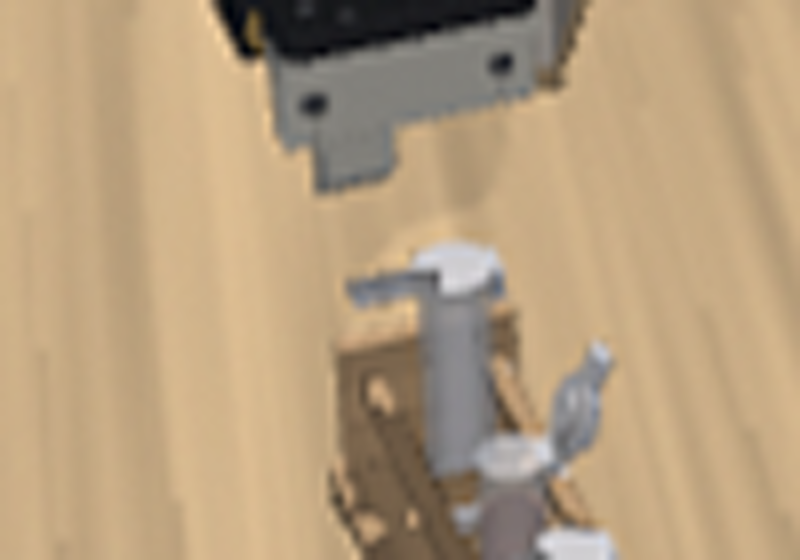

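Request:
arm_command(series=[{"x": 0,"y": -10,"z": 20,"rx": 0,"ry": 0,"rz": 0},{"x": 0,"y": -10,"z": 20,"rx": 0,"ry": 0,"rz": 0}])

```text
time: 8.45
tool_pos: [0.4616, -0.1167, 0.1957]
tool_rot: [-3.141, 0.001, -2.936]
contact_force: [0.2, -0.3, -0.3]
opening: 0.0299
grip_force: 0.0
```

Run:
```python
from h import *
st(); print(to([.463,-.1165,.163],.205-np.pi))
```

```text
{'time': 8.45, 'tool_pos': [0.4616, -0.1167, 0.1957], 'tool_rot': [-3.1411, 0.0005, -2.936], 'contact_force': [0.2067, -0.2641, -0.3296], 'opening': 0.0299, 'grip_force': 0.0}
[[-1.5, -0.0, 32.7], [-0.03, 0.03, 0.04]]
```

The side view shows the shut tall cap, with its lip at (350–430, 288) and disc centre at (457,265). That puts it about 2 px further in +x than predicted, so I'll grip slightly deeper. The fingers are above the lip.

Request:
arm_command(series=[{"x": -3.5,"y": 0,"z": 15,"rx": 0,"ry": 0,"rz": 0},{"x": -3.5,"y": 0,"z": 32,"rx": 0,"ry": 0,"rz": 0},{"x": -3.5,"y": 0,"z": 32,"rx": 0,"ry": 0,"rz": 0}])

```text
time: 8.75
tool_pos: [0.4645, -0.1153, 0.1633]
tool_rot: [3.141, -0.001, -2.936]
contact_force: [-0.1, 0.7, -0.3]
opening: 0.03
grip_force: 0.0
```

Request:
arm_command(series=[{"x": 0,"y": 0,"z": 0,"rx": 0,"ry": 0,"rz": 0},{"x": 0,"y": 0,"z": 0,"rx": 0,"ry": 0,"rz": 0},{"x": 0,"y": 0,"z": 0,"rx": 0,"ry": 0,"rz": 0},{"x": 0,"y": 0,"z": 0,"rx": 0,"ry": 0,"rz": 0}], hand=4, squeeze=8)

```text
time: 9.15
tool_pos: [0.4653, -0.1163, 0.1642]
tool_rot: [-3.14, 0.002, -2.936]
contact_force: [-0.9, -1.3, 4.3]
opening: 0.0098
grip_force: 8.0
```

Request:
arm_command(series=[{"x": -0.8,"y": 0,"z": -8.3,"rx": 0,"ry": 0,"rz": 0},{"x": -3.3,"y": 0,"z": -16.4,"rx": 0,"ry": 0,"rz": 0},{"x": -7.3,"y": 0,"z": -23.7,"rx": 0,"ry": 0,"rz": 0},{"x": -12.7,"y": 0,"z": -30.1,"rx": 0,"ry": 0,"rz": 0},{"x": -19.3,"y": 0,"z": -35.3,"rx": 0,"ry": 0,"rz": 0},{"x": -26.8,"y": 0,"z": -39.1,"rx": 0,"ry": 0,"rz": 0},{"x": -26.8,"y": 0,"z": -39.1,"rx": 0,"ry": 0,"rz": 0}])

```text
time: 9.85
tool_pos: [0.4922, -0.1109, 0.2036]
tool_rot: [-3.14, 0.002, -2.936]
contact_force: [-0.9, -5.2, 4.7]
opening: 0.0097
grip_force: 8.0
```

Still holding the lip. I'll carry on along the arc to about 2.0 rad.

Request:
arm_command(series=[{"x": -8.1,"y": 0,"z": -2.3,"rx": 0,"ry": 0,"rz": 0},{"x": -16.4,"y": 0,"z": -2.9,"rx": 0,"ry": 0,"rz": 0},{"x": -24.7,"y": 0,"z": -1.8,"rx": 0,"ry": 0,"rz": 0},{"x": -32.7,"y": 0,"z": 0.9,"rx": 0,"ry": 0,"rz": 0},{"x": -32.7,"y": 0,"z": 0.9,"rx": 0,"ry": 0,"rz": 0},{"x": -32.7,"y": 0,"z": 0.9,"rx": 0,"ry": 0,"rz": 0}])

```text
time: 10.45
tool_pos: [0.5243, -0.1047, 0.2025]
tool_rot: [-3.139, 0.003, -2.936]
contact_force: [2.7, -6.5, 2.1]
opening: 0.0098
grip_force: 8.0
```

Request:
arm_command(series=[{"x": 0,"y": 0,"z": 0,"rx": 0,"ry": 0,"rz": 0},{"x": 0,"y": 0,"z": 0,"rx": 0,"ry": 0,"rz": 0},{"x": 0,"y": 0,"z": -50,"rx": 0,"ry": 0,"rz": 0},{"x": 0,"y": 0,"z": -80,"rx": 0,"ry": 0,"rz": 0},{"x": 0,"y": 0,"z": -80,"rx": 0,"ry": 0,"rz": 0}], hand=40)

```text
time: 10.95
tool_pos: [0.5243, -0.1036, 0.2857]
tool_rot: [-3.139, 0.007, -2.936]
contact_force: [0.0, 0.6, -0.2]
opening: 0.0397
grip_force: 0.0
```

Run:
```python
from h import *
st(); print(to([.5574,.267,.2],.205-np.pi))
p=read_camera("side"); print([(np.round(d["point"],3),d["confidence"]) for q in("cap_lip","vial_mouth","rod") for d in mark_of(p,q)[:1]])
cv2.imwrite("pics/side2.png",cv2.resize(p["pixels"][205:275,200:300],None,fx=6,fy=6,interpolation=2))
```

```text
{'time': 10.95, 'tool_pos': [0.5243, -0.1036, 0.2857], 'tool_rot': [-3.1387, 0.0065, -2.9358], 'contact_force': [0.0049, 0.5659, -0.1607], 'opening': 0.0397, 'grip_force': 0.0}
[[-107.6, 356.3, 85.3], [-0.17, 0.38, 0.05]]
[(array([ 0.52 , -0.108,  0.139]), 0.43), (array([ 0.491, -0.11 ,  0.104]), 0.79)]
```

View pics/side2.png

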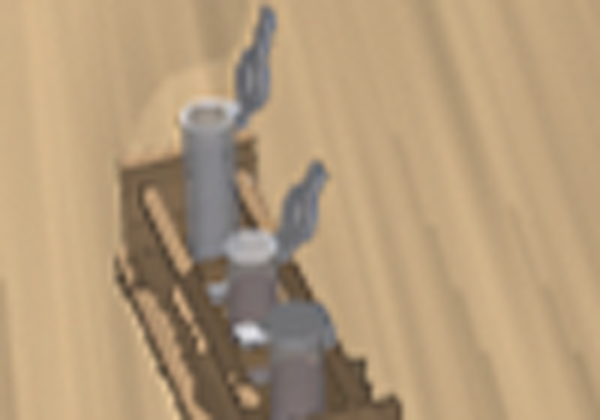

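The view shows the tall cap thrown back (lip at 265,15) and the mouth open at (208,112). The short vial's cap is also still open. On to the rod.

Request:
arm_command(series=[{"x": -108,"y": 356,"z": 0,"rx": 0,"ry": 0.3,"rz": 0},{"x": -108,"y": 356,"z": 0,"rx": 0,"ry": 0.3,"rz": 0},{"x": -108,"y": 356,"z": 0,"rx": 0,"ry": 0.3,"rz": 0},{"x": -108,"y": 356,"z": 0,"rx": 0,"ry": 0.3,"rz": 0},{"x": -108,"y": 356,"z": 0,"rx": 0,"ry": 0.3,"rz": 0},{"x": -108,"y": 356,"z": 0,"rx": 0,"ry": 0.3,"rz": 0},{"x": -108,"y": 356,"z": 0,"rx": 0,"ry": 0.3,"rz": 0},{"x": -108,"y": 356,"z": 0,"rx": 0,"ry": 0.3,"rz": 0},{"x": -108,"y": 356,"z": 30,"rx": 0,"ry": 0.3,"rz": 0},{"x": -108,"y": 356,"z": 60,"rx": 0,"ry": 0.3,"rz": 0},{"x": -108,"y": 356,"z": 75,"rx": 0,"ry": 0.3,"rz": 0},{"x": -108,"y": 356,"z": 75,"rx": 0,"ry": 0.3,"rz": 0},{"x": -108,"y": 356,"z": 75,"rx": 0,"ry": 0.3,"rz": 0}], hand=40)

```text
time: 12.45
tool_pos: [0.556, 0.2667, 0.2057]
tool_rot: [-3.142, -0.007, -2.936]
contact_force: [-0.6, -0.5, 0.9]
opening: 0.0402
grip_force: 0.0
```

Run:
```python
from h import *
st(); print(to([.5574,.267,.1455],.205-np.pi))
p=read_camera("side")
u,v=cv2.projectPoints(np.array([[.557,.267,.11]]),np.array(p["rvec"]),np.array(p["tvec"]),np.array(p["K"]),None)[0].ravel().astype(int)
print(u,v,[cv2.projectPoints(np.array([[.557,.267,z]]),np.array(p["rvec"]),np.array(p["tvec"]),np.array(p["K"]),None)[0].ravel()-[u-50,v-35] for z in(.035,.094,observe()["tool_pos"][2]-.0655)])
cv2.imwrite("pics/side3.png",cv2.resize(p["pixels"][v-35:v+35,u-50:u+50],None,fx=8,fy=8,interpolation=2))
```

```text
{'time': 12.45, 'tool_pos': [0.556, 0.2667, 0.2057], 'tool_rot': [-3.1416, -0.0071, -2.9364], 'contact_force': [-0.5736, -0.5499, 0.8935], 'opening': 0.0402, 'grip_force': 0.0}
[[-1.9, 0.0, 60.2], [-0.0, -0.41, 0.01]]
240 149 [array([50.96572108, 56.05504714]), array([50.29360296, 39.93571844]), array([49.73474945, 26.53280142])]
```

View pics/side3.png

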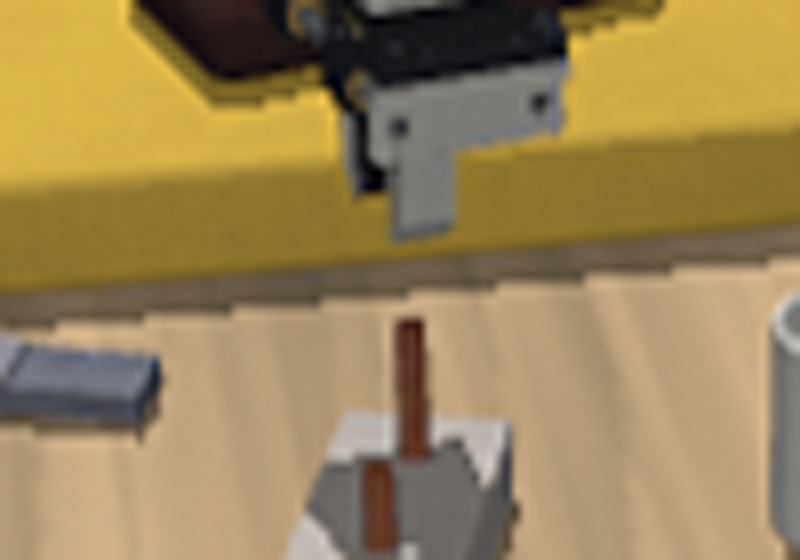

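The rod top is at (410,322), under the open fingers. Rod and finger show the same small calibration offset, so the alignment is good. Descend and grip the top 14 mm.

Request:
arm_command(series=[{"x": -1.5,"y": 0,"z": 25,"rx": 0,"ry": -0.3,"rz": 0},{"x": -1.5,"y": 0,"z": 50,"rx": 0,"ry": -0.3,"rz": 0},{"x": -1.5,"y": 0,"z": 60,"rx": 0,"ry": -0.3,"rz": 0},{"x": -1.5,"y": 0,"z": 60,"rx": 0,"ry": -0.3,"rz": 0},{"x": -1.5,"y": 0,"z": 60,"rx": 0,"ry": -0.3,"rz": 0}])

```text
time: 13.0
tool_pos: [0.5581, 0.2672, 0.1478]
tool_rot: [3.141, 0.002, -2.936]
contact_force: [0.2, -0.6, 0.8]
opening: 0.0402
grip_force: 0.0
```

Request:
arm_command(series=[{"x": 0,"y": 0,"z": 0,"rx": 0,"ry": 0,"rz": 0},{"x": 0,"y": 0,"z": 0,"rx": 0,"ry": 0,"rz": 0},{"x": 0,"y": 0,"z": 0,"rx": 0,"ry": 0,"rz": 0},{"x": 0,"y": 0,"z": 0,"rx": 0,"ry": 0,"rz": 0},{"x": 0,"y": 0,"z": 0,"rx": 0,"ry": 0,"rz": 0}], hand=6, squeeze=10)

```text
time: 13.5
tool_pos: [0.5575, 0.2669, 0.1468]
tool_rot: [-3.141, 0.001, -2.936]
contact_force: [0.6, -1.6, 1.4]
opening: 0.0125
grip_force: 10.0
```

Request:
arm_command(series=[{"x": 0,"y": 0,"z": -15,"rx": 0,"ry": 0,"rz": 0},{"x": 0,"y": 0,"z": -40,"rx": 0,"ry": 0,"rz": 0},{"x": 0,"y": 0,"z": -80,"rx": 0,"ry": 0,"rz": 0},{"x": 0,"y": 0,"z": -115,"rx": 0,"ry": 0,"rz": 0},{"x": 40,"y": -25,"z": -118,"rx": 0,"ry": 0,"rz": 0},{"x": 75,"y": -60,"z": -118,"rx": 0,"ry": 0,"rz": 0},{"x": 110,"y": -95,"z": -118,"rx": 0,"ry": 0,"rz": 0},{"x": 140,"y": -130,"z": -118,"rx": 0,"ry": 0,"rz": 0},{"x": 140,"y": -175,"z": -118,"rx": 0,"ry": 0,"rz": 0},{"x": 140,"y": -220,"z": -118,"rx": 0,"ry": 0,"rz": 0},{"x": 140,"y": -265,"z": -118,"rx": 0,"ry": 0,"rz": 0},{"x": 140,"y": -305,"z": -118,"rx": 0,"ry": 0,"rz": 0},{"x": 140,"y": -335,"z": -118,"rx": 0,"ry": 0,"rz": 0},{"x": 140,"y": -350,"z": -118,"rx": 0,"ry": 0,"rz": 0},{"x": 140,"y": -356,"z": -118,"rx": 0,"ry": 0,"rz": 0},{"x": 140,"y": -356,"z": -118,"rx": 0,"ry": 0,"rz": 0},{"x": 140,"y": -356,"z": -118,"rx": 0,"ry": 0,"rz": 0},{"x": 140,"y": -356,"z": -118,"rx": 0,"ry": 0,"rz": 0}])

```text
time: 15.3
tool_pos: [0.4928, -0.1088, 0.2645]
tool_rot: [3.141, 0.0, -2.935]
contact_force: [0.2, -0.4, -0.5]
opening: 0.0122
grip_force: 10.0
```

Run:
```python
from h import *
st(); print(to([.4929,-.1108,.25],.205-np.pi))
for c in ("side","top"):
    p=read_camera(c); cv2.imwrite(f"pics/{c}4f.png",p["pixels"])
    P=lambda w: cv2.projectPoints(np.array([w],float),np.array(p["rvec"]),np.array(p["tvec"]),np.array(p["K"]),None)[0].ravel()
    u,v=P([.49,-.11,.135]).astype(int); o=np.array([u-35,v-30])
    t=observe()["tool_pos"]
    print(c,(P([.4929,-.1108,.102])-o)*11,"rod bottom/top",(P([t[0],t[1],t[2]-.137])-o)*11)
    cv2.imwrite(f"pics/{c}4.png",cv2.resize(p["pixels"][v-30:v+24,u-35:u+36],None,fx=11,fy=11,interpolation=2))
    for q in("rod","vial_mouth"): print(q,[(np.round(d["point"],4),round(d["confidence"],2)) for d in mark_of(p,q)[:2]])
```

```text
{'time': 15.3, 'tool_pos': [0.4928, -0.1088, 0.2645], 'tool_rot': [3.1412, 0.0, -2.9346], 'contact_force': [0.2305, -0.3779, -0.4717], 'opening': 0.0122, 'grip_force': 9.9585}
[[0.3, -2.0, 14.5], [0.02, 0.0, 0.11]]
side [405.5157365  450.94797085] rod bottom/top [398.97995431 354.07145473]
rod [(array([ 0.4928, -0.1097,  0.1277]), 0.4)]
vial_mouth []
top [387.40915693 335.97139425] rod bottom/top [391.02309709 329.56005453]
rod []
vial_mouth []
```

View pics/side4.png

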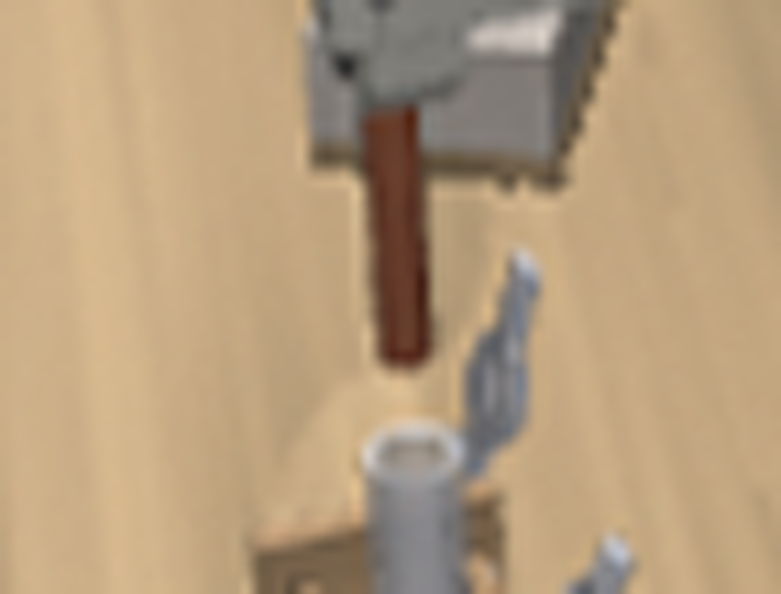

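The rod end is at (404,350) and hangs parallel to the tube, above the mouth at (414,452). Allowing for the shared offset, the mouth is about 1 mm further in +x. Shift and lower by feel.

Request:
arm_command(series=[{"x": -0.4,"y": -2,"z": 5,"rx": 0,"ry": 0,"rz": 0},{"x": -0.4,"y": -2,"z": 12,"rx": 0,"ry": 0,"rz": 0},{"x": -0.4,"y": -2,"z": 20,"rx": 0,"ry": 0,"rz": 0},{"x": -0.4,"y": -2,"z": 20,"rx": 0,"ry": 0,"rz": 0},{"x": -0.4,"y": -2,"z": 23,"rx": 0,"ry": 0,"rz": 0},{"x": -0.4,"y": -2,"z": 26,"rx": 0,"ry": 0,"rz": 0},{"x": -0.4,"y": -2,"z": 28,"rx": 0,"ry": 0,"rz": 0},{"x": -0.4,"y": -2,"z": 29,"rx": 0,"ry": 0,"rz": 0},{"x": -0.4,"y": -2,"z": 29,"rx": 0,"ry": 0,"rz": 0}])

```text
time: 16.5
tool_pos: [0.495, -0.1123, 0.2375]
tool_rot: [-3.139, 0.005, -2.936]
contact_force: [0.2, 0.2, 11.5]
opening: 0.0122
grip_force: 10.0
```

Run:
```python
from h import *
for _ in range(4):
    p=read_camera("side"); s=observe(); print(s["tool_pos"].round(4) if hasattr(s["tool_pos"],"round") else s["tool_pos"],np.round(s["contact_force"],1),np.round(s["torque"],2),np.round(s["tool_rot"],4))
print(to([.4936,-.1107,.2375],.205-np.pi))
cv2.imwrite("pics/side5.png",cv2.resize(p["pixels"][210:264,194:265],None,fx=11,fy=11,interpolation=2))
```

```text
[ 0.495  -0.1123  0.2375] [-0.5  0.3 11.3] [ 0.1   0.06 -0.01] [-3.1388  0.0047 -2.9362]
[ 0.495  -0.1123  0.2376] [ 0.3  0.3 11.8] [0.11 0.05 0.  ] [-3.1388  0.0047 -2.9362]
[ 0.4949 -0.1124  0.2375] [ 0.   0.8 10.8] [0.13 0.01 0.04] [-3.1388  0.0046 -2.9362]
[ 0.495  -0.1124  0.2375] [ 0.1  0.9 11.7] [ 0.13  0.05 -0.03] [-3.1388  0.0047 -2.9362]
[[1.0, 1.9, 0.0], [-0.16, 0.27, 0.02]]
```

View pics/side5.png

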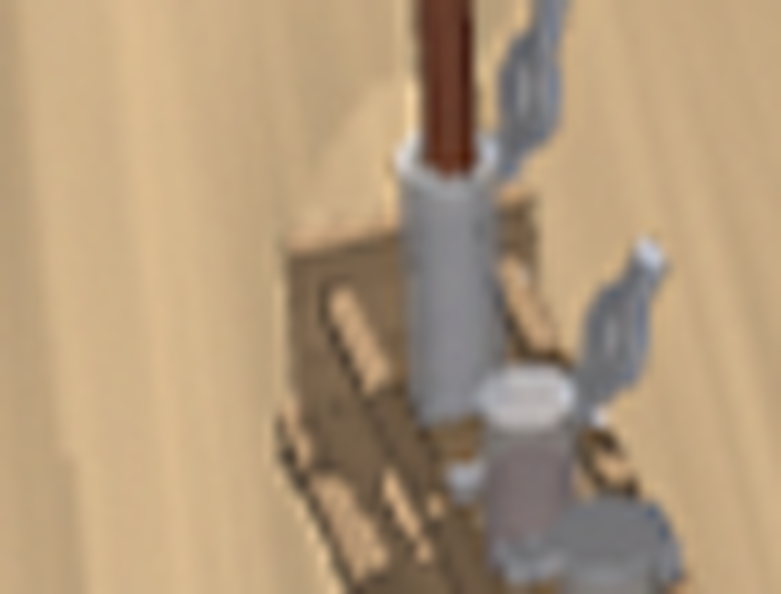

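The rod sits on the near (−y) edge of the rim and is centred in x (448 against 446). The measured pose agrees, about 1.7 mm too far in −y. Lift 3 mm, shift +y and lower again.

Request:
arm_command(series=[{"x": 0,"y": 0,"z": -4,"rx": 0,"ry": 0,"rz": 0},{"x": 0.7,"y": 1.8,"z": -4,"rx": 0,"ry": 0,"rz": 0},{"x": 0.7,"y": 1.8,"z": -4,"rx": 0,"ry": 0,"rz": 0},{"x": 0.7,"y": 1.8,"z": -2,"rx": 0,"ry": 0,"rz": 0},{"x": 0.7,"y": 1.8,"z": 1,"rx": 0,"ry": 0,"rz": 0},{"x": 0.7,"y": 1.8,"z": 4,"rx": 0,"ry": 0,"rz": 0},{"x": 0.7,"y": 1.8,"z": 4,"rx": 0,"ry": 0,"rz": 0}])

```text
time: 17.4
tool_pos: [0.4924, -0.1103, 0.2307]
tool_rot: [3.141, -0.001, -2.936]
contact_force: [1.4, 1.1, 0.0]
opening: 0.0122
grip_force: 10.0
```

The rod has entered the bore: 7 mm lower with no axial force. Lower 35 mm more, which keeps the finger brackets above the open cap, then let go and let it slide down.

Request:
arm_command(series=[{"x": 0,"y": 0,"z": 5,"rx": 0,"ry": 0,"rz": 0},{"x": 0,"y": 0,"z": 10,"rx": 0,"ry": 0,"rz": 0},{"x": 0,"y": 0,"z": 16,"rx": 0,"ry": 0,"rz": 0},{"x": 0,"y": 0,"z": 22,"rx": 0,"ry": 0,"rz": 0},{"x": 0,"y": 0,"z": 28,"rx": 0,"ry": 0,"rz": 0},{"x": 0,"y": 0,"z": 34,"rx": 0,"ry": 0,"rz": 0},{"x": 0,"y": 0,"z": 35,"rx": 0,"ry": 0,"rz": 0},{"x": 0,"y": 0,"z": 35,"rx": 0,"ry": 0,"rz": 0}])

```text
time: 18.2
tool_pos: [0.4926, -0.1104, 0.1962]
tool_rot: [3.141, -0.0, -2.936]
contact_force: [0.5, 0.3, -0.6]
opening: 0.0126
grip_force: 10.0
```

Request:
arm_command(series=[{"x": 0,"y": 0,"z": 8,"rx": 0,"ry": 0,"rz": 0},{"x": 0,"y": 0,"z": 8,"rx": 0,"ry": 0,"rz": 0}])

```text
time: 18.4
tool_pos: [0.4923, -0.1103, 0.1876]
tool_rot: [3.141, -0.001, -2.936]
contact_force: [0.4, -0.6, -0.6]
opening: 0.0123
grip_force: 10.0
```

Request:
arm_command(series=[{"x": 0,"y": 0,"z": 0,"rx": 0,"ry": 0,"rz": 0},{"x": 0,"y": 0,"z": 0,"rx": 0,"ry": 0,"rz": 0},{"x": 0,"y": 0,"z": 0,"rx": 0,"ry": 0,"rz": 0},{"x": 0,"y": 0,"z": 0,"rx": 0,"ry": 0,"rz": 0},{"x": 0,"y": 0,"z": -40,"rx": 0,"ry": 0,"rz": 0},{"x": 0,"y": 0,"z": -80,"rx": 0,"ry": 0,"rz": 0},{"x": 0,"y": 0,"z": -80,"rx": 0,"ry": 0,"rz": 0}], hand=26)

```text
time: 19.1
tool_pos: [0.4947, -0.1111, 0.2736]
tool_rot: [-3.136, 0.009, -2.936]
contact_force: [1.0, 0.2, 0.4]
opening: 0.0261
grip_force: 0.0
```

Run:
```python
from h import *
p=read_camera("side"); st()
for q in("rod","cap_lip","vial_mouth"): print(q,[(np.round(d["point"],4),round(d["confidence"],2)) for d in mark_of(p,q)[:2]])
cv2.imwrite("pics/side6.png",cv2.resize(p["pixels"][205:259,194:265],None,fx=11,fy=11,interpolation=2))
```

```text
{'time': 19.15, 'tool_pos': [0.4937, -0.1107, 0.271], 'tool_rot': [-3.1383, 0.0052, -2.9362], 'contact_force': [-0.4031, 0.1903, -0.5087], 'opening': 0.0261, 'grip_force': 0.0}
rod []
cap_lip [(array([ 0.5201, -0.1027,  0.1423]), 0.41)]
vial_mouth [(array([ 0.4919, -0.1116,  0.104 ]), 0.7), (array([ 0.5438,  0.2306, -0.0008]), 0.23)]
```

View pics/side6.png

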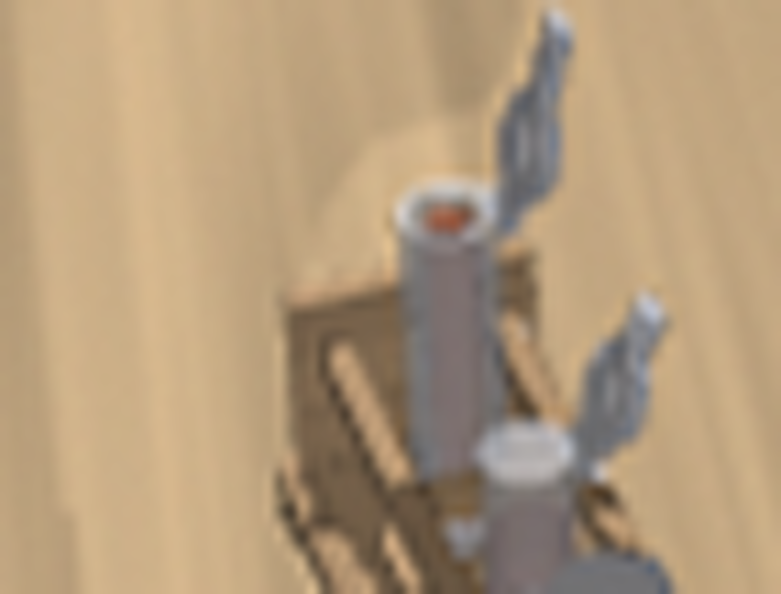

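The rod top shows inside the mouth at (447,216), below the rim, and the tall cap is still thrown back. Next I'll close the fingers, go behind the cap (+x) and sweep it over.

Request:
arm_command(series=[{"x": -30,"y": 0,"z": 0,"rx": 0,"ry": 0,"rz": 0},{"x": -54,"y": 0,"z": 0,"rx": 0,"ry": 0,"rz": 0},{"x": -54,"y": 0,"z": 0,"rx": 0,"ry": 0,"rz": 0},{"x": -54,"y": 0,"z": 0,"rx": 0,"ry": 0,"rz": 0},{"x": -54,"y": 0,"z": 30,"rx": 0,"ry": 0,"rz": 0},{"x": -54,"y": 0,"z": 55,"rx": 0,"ry": 0,"rz": 0},{"x": -54,"y": 0,"z": 68,"rx": 0,"ry": 0,"rz": 0},{"x": -54,"y": 0,"z": 68,"rx": 0,"ry": 0,"rz": 0},{"x": -54,"y": 0,"z": 68,"rx": 0,"ry": 0,"rz": 0}], hand=0, squeeze=10)

```text
time: 20.2
tool_pos: [0.545, -0.0995, 0.2005]
tool_rot: [3.141, -0.001, -2.937]
contact_force: [0.3, -0.2, 0.2]
opening: 0.0005
grip_force: 0.0
```

Run:
```python
from h import *
st(); c=np.array([.4926,-.1105]); a=.2; e=np.array([np.cos(a),np.sin(a)])
for f,u in [(17,32),(5,32),(-4,33.1),(-13.6,30.5),(-20.7,26.2),(-26.6,20.2),(-30.8,13),(-32.3,8.3),(-33,5)]:
    w=c+e*(23.5+f)/1000; print(f,u,to([*w,.102+u/1000+.0655])[0])
```

```text
{'time': 20.2, 'tool_pos': [0.545, -0.0995, 0.2005], 'tool_rot': [3.1412, -0.0006, -2.9367], 'contact_force': [0.3418, -0.1686, 0.2142], 'opening': 0.0005, 'grip_force': 0.0}
17 32 [13.0, -0.3, 1.0]
5 32 [25.0, -0.3, 1.1]
-4 33.1 [34.0, -0.2, -0.0]
-13.6 30.5 [43.6, -0.2, 2.6]
-20.7 26.2 [50.7, -0.1, 6.9]
-26.6 20.2 [56.6, -0.1, 12.9]
-30.8 13 [60.8, -0.1, 20.1]
-32.3 8.3 [62.3, -0.1, 24.8]
-33 5 [63.0, -0.1, 28.1]
```

Request:
arm_command(series=[{"x": 7,"y": 0,"z": 0,"rx": 0,"ry": 0,"rz": 0},{"x": 13,"y": 0,"z": 0,"rx": 0,"ry": 0,"rz": 0},{"x": 19,"y": 0,"z": 0,"rx": 0,"ry": 0,"rz": 0},{"x": 25,"y": 0,"z": 0,"rx": 0,"ry": 0,"rz": 0},{"x": 30,"y": 0,"z": 0,"rx": 0,"ry": 0,"rz": 0},{"x": 34,"y": 0,"z": 0,"rx": 0,"ry": 0,"rz": 0},{"x": 39,"y": 0,"z": 1,"rx": 0,"ry": 0,"rz": 0},{"x": 43.6,"y": 0,"z": 2.6,"rx": 0,"ry": 0,"rz": 0},{"x": 47.5,"y": 0,"z": 4.7,"rx": 0,"ry": 0,"rz": 0},{"x": 50.7,"y": 0,"z": 7,"rx": 0,"ry": 0,"rz": 0},{"x": 54,"y": 0,"z": 10,"rx": 0,"ry": 0,"rz": 0},{"x": 56.6,"y": 0,"z": 13,"rx": 0,"ry": 0,"rz": 0},{"x": 59,"y": 0,"z": 16.5,"rx": 0,"ry": 0,"rz": 0},{"x": 60.8,"y": 0,"z": 20,"rx": 0,"ry": 0,"rz": 0},{"x": 60.8,"y": 0,"z": 20,"rx": 0,"ry": 0,"rz": 0}])

```text
time: 21.7
tool_pos: [0.4855, -0.1118, 0.1798]
tool_rot: [3.141, -0.001, -2.936]
contact_force: [0.2, -1.2, 0.1]
opening: 0.0001
grip_force: 0.0
```

Request:
arm_command(series=[{"x": 1,"y": 0,"z": 2,"rx": 0,"ry": 0,"rz": 0},{"x": 1.5,"y": 0,"z": 4,"rx": 0,"ry": 0,"rz": 0},{"x": 2,"y": 0,"z": 6,"rx": 0,"ry": 0,"rz": 0},{"x": 2,"y": 0,"z": 6,"rx": 0,"ry": 0,"rz": 0}])

```text
time: 22.1
tool_pos: [0.4839, -0.1122, 0.1741]
tool_rot: [3.141, -0.0, -2.936]
contact_force: [0.5, -0.2, 0.3]
opening: 0.0004
grip_force: 0.0
```

Request:
arm_command(series=[{"x": 0,"y": 0,"z": 0.8,"rx": 0,"ry": 0,"rz": 0},{"x": 0,"y": 0,"z": 1.6,"rx": 0,"ry": 0,"rz": 0},{"x": 0,"y": 0,"z": 1.6,"rx": 0,"ry": 0,"rz": 0}])

```text
time: 22.4
tool_pos: [0.4838, -0.1122, 0.1732]
tool_rot: [-3.142, -0.0, -2.936]
contact_force: [-1.4, 0.5, 5.5]
opening: 0.0006
grip_force: 2.7
```

Run:
```python
from h import *
p=read_camera("side"); st()
cv2.imwrite("pics/side7.png",cv2.resize(p["pixels"][205:259,194:265],None,fx=11,fy=11,interpolation=2))
```

```text
{'time': 22.45, 'tool_pos': [0.4838, -0.1122, 0.1732], 'tool_rot': [-3.1416, -0.0003, -2.9362], 'contact_force': [-2.5594, 0.0069, 4.9546], 'opening': 0.0006, 'grip_force': 2.69}
```

View pics/side7.png

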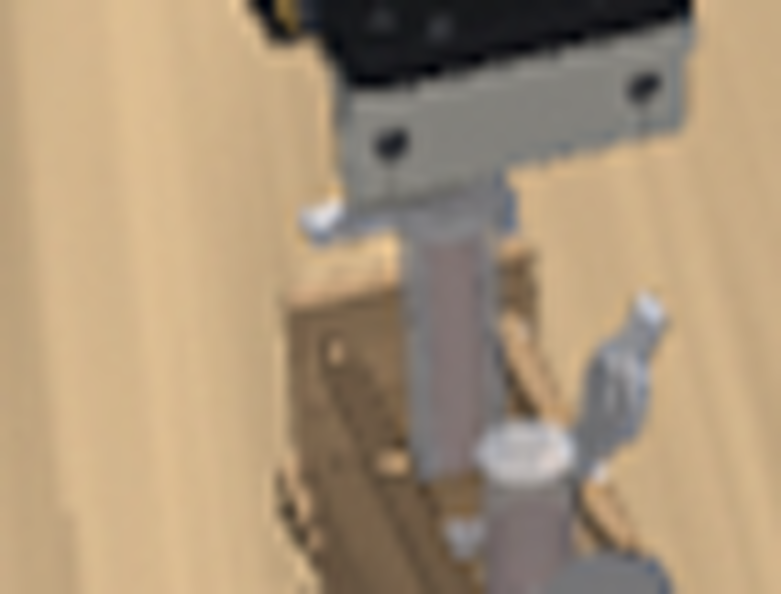

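The cap lies flat over the vial with its lip at (322,218). Pressing it home in small steps.

Request:
arm_command(series=[{"x": 0,"y": 0,"z": 0.7,"rx": 0,"ry": 0,"rz": 0},{"x": 0,"y": 0,"z": 1.4,"rx": 0,"ry": 0,"rz": 0},{"x": 0,"y": 0,"z": 1.4,"rx": 0,"ry": 0,"rz": 0}])

```text
time: 22.75
tool_pos: [0.4838, -0.1122, 0.1729]
tool_rot: [-3.141, 0.0, -2.936]
contact_force: [-5.9, 0.6, 15.2]
opening: 0.0004
grip_force: 8.0
```

About 15 N against a hard stop with the tip at the cap's height, so the tall cap is shut. Lift and go behind the short vial's cap.

Request:
arm_command(series=[{"x": 0,"y": 0,"z": -20,"rx": 0,"ry": 0,"rz": 0},{"x": 0,"y": 0,"z": -60,"rx": 0,"ry": 0,"rz": 0},{"x": 0,"y": 0,"z": -60,"rx": 0,"ry": 0,"rz": 0},{"x": 0,"y": 0,"z": -60,"rx": 0,"ry": 0,"rz": 0}])

```text
time: 23.15
tool_pos: [0.4842, -0.1122, 0.2319]
tool_rot: [-3.141, 0.002, -2.936]
contact_force: [-0.2, 0.2, -0.2]
opening: 0.0007
grip_force: 0.0
```

Run:
```python
from h import *
p=read_camera("side"); st(); 
for q in("cap_lip","cap_a","short_vial_a"): print(q,[(np.round(d["point"],4),round(d["confidence"],2)) for d in boxes_of(p,q)[:3]])
cv2.imwrite("pics/side8.png",cv2.resize(p["pixels"][205:259,194:265],None,fx=11,fy=11,interpolation=2))
a=.2; e=np.array([np.cos(a),np.sin(a)]); n=np.array([-e[1],e[0]]); c=np.array([.4926,-.1105])-.055*n; print(c)
for f,u in [(34,95),(34,22),(17,22),(5,25),(-2.4,27.3),(-10.4,25.4),(-16.4,22.1),(-21.3,17.3),(-25,11.5),(-26.4,7.7),(-27,5)]:
    w=c+e*(22.5+f)/1000; print(f,u,to([*w,.074+u/1000+.0655])[0])
```

```text
{'time': 23.2, 'tool_pos': [0.4837, -0.112, 0.231], 'tool_rot': [3.1412, -0.0004, -2.9363], 'contact_force': [0.4311, -0.3081, -0.6759], 'opening': 0.0008, 'grip_force': 0.0}
cap_lip [(array([ 0.4884, -0.1162,  0.1032]), 0.65), (array([0.7315, 0.2156, 0.0538]), 0.58)]
cap_a [(array([ 0.4851, -0.1171,  0.1032]), 0.61), (array([ 0.526 , -0.1643,  0.0884]), 0.55)]
short_vial_a [(array([ 0.5053, -0.1682,  0.0674]), 0.76), (array([ 0.5101, -0.2236,  0.0679]), 0.64)]
[ 0.50352681 -0.16440366]
34 95 [-65.4, -55.7, -4.5]
34 22 [-65.6, -55.8, 68.5]
17 22 [-48.6, -55.8, 68.5]
5 25 [-36.6, -55.7, 65.5]
-2.4 27.3 [-29.2, -55.6, 63.3]
-10.4 25.4 [-21.2, -55.6, 65.2]
-16.4 22.1 [-15.2, -55.6, 68.5]
-21.3 17.3 [-10.3, -55.6, 73.3]
-25 11.5 [-6.6, -55.6, 79.1]
-26.4 7.7 [-5.2, -55.6, 82.9]
-27 5 [-4.6, -55.6, 85.6]
```

View pics/side8.png

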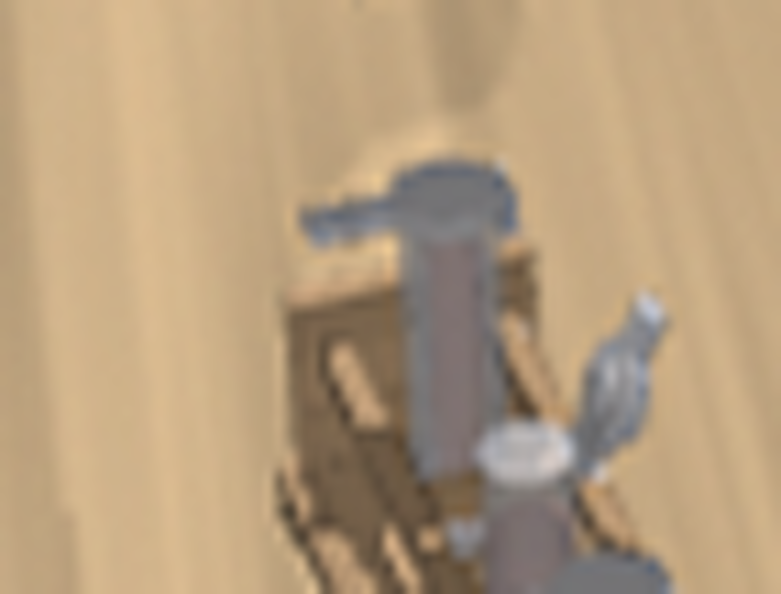

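The tall cap is flat (disc 450,200) and stays put. The short vial's cap is still open (lip end at 650,305). Moving behind it.

Request:
arm_command(series=[{"x": -40,"y": -30,"z": 0,"rx": 0,"ry": 0,"rz": 0},{"x": -66,"y": -56,"z": 0,"rx": 0,"ry": 0,"rz": 0},{"x": -66,"y": -56,"z": 0,"rx": 0,"ry": 0,"rz": 0},{"x": -66,"y": -56,"z": 25,"rx": 0,"ry": 0,"rz": 0},{"x": -66,"y": -56,"z": 50,"rx": 0,"ry": 0,"rz": 0},{"x": -66,"y": -56,"z": 68,"rx": 0,"ry": 0,"rz": 0},{"x": -66,"y": -56,"z": 68,"rx": 0,"ry": 0,"rz": 0},{"x": -66,"y": -56,"z": 68,"rx": 0,"ry": 0,"rz": 0}])

```text
time: 24.15
tool_pos: [0.5597, -0.1533, 0.1632]
tool_rot: [3.141, -0.001, -2.936]
contact_force: [0.2, -0.3, 0.9]
opening: 0.0004
grip_force: 0.0
```

Run:
```python
from h import *
st()
a=.2; e=np.array([np.cos(a),np.sin(a)]); n=np.array([-e[1],e[0]]); c=np.array([.4926,-.1105])-.055*n
for f,u in [(34,22),(5,25),(-27,5)]:
    w=c+e*(22.5+f)/1000; print(f,u,to([*w,.074+u/1000+.0655])[0])
```

```text
{'time': 24.15, 'tool_pos': [0.5597, -0.1533, 0.1632], 'tool_rot': [3.1407, -0.0011, -2.9362], 'contact_force': [0.1505, -0.2698, 0.8823], 'opening': 0.0004, 'grip_force': 0.0}
34 22 [0.8, 0.3, 1.7]
5 25 [29.8, 0.4, -1.3]
-27 5 [61.7, 0.6, 18.8]
```

Request:
arm_command(series=[{"x": 6,"y": 0,"z": 0,"rx": 0,"ry": 0,"rz": 0},{"x": 12,"y": 0,"z": 0,"rx": 0,"ry": 0,"rz": 0},{"x": 18,"y": 0,"z": 0,"rx": 0,"ry": 0,"rz": 0},{"x": 24,"y": 0,"z": -1,"rx": 0,"ry": 0,"rz": 0},{"x": 30,"y": 0,"z": -2,"rx": 0,"ry": 0,"rz": 0},{"x": 37.5,"y": 0,"z": -4,"rx": 0,"ry": 0,"rz": 0},{"x": 42,"y": 0,"z": -3.2,"rx": 0,"ry": 0,"rz": 0},{"x": 45.5,"y": 0,"z": -2,"rx": 0,"ry": 0,"rz": 0},{"x": 49,"y": 0,"z": -0.5,"rx": 0,"ry": 0,"rz": 0},{"x": 51.5,"y": 0,"z": 1.3,"rx": 0,"ry": 0,"rz": 0},{"x": 54,"y": 0,"z": 3.7,"rx": 0,"ry": 0,"rz": 0},{"x": 56.5,"y": 0,"z": 6,"rx": 0,"ry": 0,"rz": 0},{"x": 58.5,"y": 0,"z": 9,"rx": 0,"ry": 0,"rz": 0},{"x": 60,"y": 0,"z": 12,"rx": 0,"ry": 0,"rz": 0},{"x": 60,"y": 0,"z": 12,"rx": 0,"ry": 0,"rz": 0}])

```text
time: 25.65
tool_pos: [0.5008, -0.1657, 0.1508]
tool_rot: [3.141, -0.001, -2.936]
contact_force: [0.2, 1.2, 0.9]
opening: 0.0006
grip_force: 0.1
```

Request:
arm_command(series=[{"x": 0.8,"y": 0,"z": 2,"rx": 0,"ry": 0,"rz": 0},{"x": 1.3,"y": 0,"z": 4,"rx": 0,"ry": 0,"rz": 0},{"x": 1.6,"y": 0,"z": 5.5,"rx": 0,"ry": 0,"rz": 0},{"x": 1.6,"y": 0,"z": 5.5,"rx": 0,"ry": 0,"rz": 0}])

```text
time: 26.05
tool_pos: [0.4996, -0.1661, 0.1456]
tool_rot: [3.141, -0.0, -2.936]
contact_force: [-0.4, 0.5, 0.2]
opening: 0.0002
grip_force: 0.0
```

Request:
arm_command(series=[{"x": 0,"y": 0,"z": 0.8,"rx": 0,"ry": 0,"rz": 0},{"x": 0,"y": 0,"z": 1.6,"rx": 0,"ry": 0,"rz": 0},{"x": 0,"y": 0,"z": 1.6,"rx": 0,"ry": 0,"rz": 0}])

```text
time: 26.35
tool_pos: [0.4997, -0.1661, 0.1451]
tool_rot: [-3.141, 0.0, -2.936]
contact_force: [-3.8, 1.0, 9.1]
opening: 0.0006
grip_force: 4.5
```

Request:
arm_command(series=[{"x": 0,"y": 0,"z": 0.5,"rx": 0,"ry": 0,"rz": 0},{"x": 0,"y": 0,"z": 1,"rx": 0,"ry": 0,"rz": 0},{"x": 0,"y": 0,"z": 1,"rx": 0,"ry": 0,"rz": 0}])

```text
time: 26.65
tool_pos: [0.4997, -0.1661, 0.145]
tool_rot: [-3.141, 0.001, -2.936]
contact_force: [-5.4, 1.1, 16.6]
opening: 0.0006
grip_force: 8.3
```

Request:
arm_command(series=[{"x": 0,"y": 0,"z": -20,"rx": 0,"ry": 0,"rz": 0},{"x": 0,"y": 0,"z": -60,"rx": 0,"ry": 0,"rz": 0},{"x": 0,"y": 0,"z": -105,"rx": 0,"ry": 0,"rz": 0},{"x": 45,"y": 0,"z": -120,"rx": 0,"ry": 0,"rz": 0},{"x": 90,"y": 0,"z": -120,"rx": 0,"ry": 0,"rz": 0},{"x": 90,"y": 0,"z": -120,"rx": 0,"ry": 0,"rz": 0}])

```text
time: 27.25
tool_pos: [0.4078, -0.1842, 0.2635]
tool_rot: [3.141, -0.002, -2.938]
contact_force: [0.3, 0.6, -0.1]
opening: 0.0006
grip_force: 0.0
```

Run:
```python
from h import *
st()
R={}
for c in("side","top"):
    p=read_camera(c); o=cv2.imread(f"pics/{c}0.png"); cv2.imwrite(f"pics/{c}9.png",p["pixels"])
    for q in("cap_lip","short_vial_b","rod"): print(c,q,[(np.round(d["point"],4),round(d["confidence"],2)) for d in mark_of(p,q)[:3]])
    print(c,"cap_a",[(np.round(d["point"],4),round(d["confidence"],2)) for d in boxes_of(p,"cap_a")[:3]])
```

```text
{'time': 27.25, 'tool_pos': [0.4078, -0.1842, 0.2635], 'tool_rot': [3.1408, -0.0019, -2.9382], 'contact_force': [0.3491, 0.6191, -0.135], 'opening': 0.0006, 'grip_force': 0.0}
side cap_lip [(array([ 0.4631, -0.1156,  0.1036]), 0.44)]
side short_vial_b [(array([ 0.5118, -0.2183,  0.0071]), 0.61), (array([ 0.4988, -0.1619,  0.0047]), 0.5)]
side rod [(array([ 0.7767,  0.0595, -0.    ]), 0.71), (array([ 0.5449,  0.2305, -0.0008]), 0.67)]
side cap_a [(array([ 0.4865, -0.1162,  0.1029]), 0.54), (array([ 0.5119, -0.2265,  0.0763]), 0.41)]
top cap_lip [(array([ 0.7398,  0.239 , -0.0029]), 0.52), (array([ 0.4639, -0.1209,  0.1098]), 0.43)]
top short_vial_b [(array([ 0.5049, -0.167 ,  0.0109]), 0.62), (array([ 0.5158, -0.2146,  0.0061]), 0.43)]
top rod []
top cap_a [(array([ 0.4907, -0.1147,  0.1068]), 0.53), (array([ 0.5024, -0.1661,  0.0795]), 0.51), (array([ 0.5195, -0.2163,  0.0812]), 0.41)]
```

Both caps came to a hard stop at their shut heights (finger tips at 107 mm and 79.5 mm, about 15 N each). The networks see them flat, and the arm is clear. Handing in.

```bash
python3 -c "
from cell import *
print(hand_in())"
```

```text
the job is handed in; nothing more can be done
None
```

The job is handed in at about 27.5 s on the clock: the long rod is down in the tall vial and its cap is pressed shut, the open short vial's cap is shut too (peak pressing force about 17 N), and the other short vial and the short rod were not touched; the hand-in returned no verdict, so I don't know the score.

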